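# Sort inspected hinge brackets into their gravity chutes

### The job

Five hinge brackets are back from inspection in a mixed group: load the two plain aluminium ones with a single lug into the narrow chute with aluminium rails and the two black forked ones into the wide chute with black rails, setting each down on its foot at the head of the chute with the round toe pointing downhill, so that it slides down and they queue one behind the other against the stop. The bracket marked in red has failed inspection: it must not touch either chute but goes into the red bin. Do not knock or shift the black loupe and the white jar that stand among them.

Things in the scene. Friction and masses are not known exactly. Their poses are not given: they have to be found in the camera images.
- tongue_a_mid (a point): A plain aluminium single-lug (tongue) hinge bracket, no red on it. Foot 50 x 28 x 8 mm, toe (-x end) rounded to a half circle, heel (+x end) flat. One upright lug 10 mm thick (y), 22 mm long (x), round top with an eye, 11 mm off the foot's middle towards the heel; 46 mm high in all. This point: in the lug's middle, 23 mm above the underside, 14 mm from the heel, 36 mm from the toe; x to the heel, z up.
- tongue_b_mid (a point): The other plain aluminium single-lug bracket, the same as tongue_a. Grip the lug across y, best 11 mm above this point, where the fingertips clear the foot. All brackets stand on their feet on the bench and weigh 50 to 130 g.
- fork_a_mid (a point): A black forked hinge bracket. Foot 50 x 40 x 8 mm, toe (-x end) rounded to a half circle, heel (+x end) flat. Two lugs side by side (fork), 23 mm over both (y), each 6 mm thick and 22 mm long (x), 11 mm off the foot's middle towards the heel; 46 mm high in all. This point: half-way between the lugs, 23 mm above the underside, 14 mm from the heel, 36 mm from the toe; x to the heel, z up.
- fork_b_mid (a point): The other black forked bracket, the same as fork_a. Grip both lugs together across y, best 11 mm above this point, where the fingertips clear the foot.
- red_bracket_mid (a point): The rejected bracket: aluminium, the same shape, size and point as tongue_a, but its toe and the top of its lug are painted red.
- tongue_chute: Narrow chute, bare aluminium rails, white slippery floor; fixed. Origin: under its middle, at bench height. Floor falls to -x at 20 deg: its top is 14 mm high at the stop (x -0.088), 79 at the open head (x +0.090). Lane 31 mm wide, rails 11 mm high, flared above x +0.011 to a 62 mm mouth. A bracket let go with its middle near x +0.05, y 0 (floor 64 mm high), its x axis along the chute's, slides to the stop or queue.
- fork_chute: Wide chute, black rails, white slippery floor; fixed. Origin: under its middle, at bench height. Floor falls to -x at 20 deg: its top is 14 mm high at the stop (x -0.088), 79 at the open head (x +0.090). Lane 43 mm wide, rails 11 mm high, flared above x +0.011 to a 74 mm mouth. A bracket let go with its middle near x +0.05, y 0 (floor 64 mm high), its x axis along the chute's, slides to the stop or queue.
- reject_bin: Open red plastic reject bin, fixed, 140 (x) x 110 (y) mm, 45 mm high, walls and floor 3 mm, a white card on its -x side. Origin: under its middle, at bench height.
- loupe: Bystander: black inspection loupe, 37 mm across, 38 mm high, standing loose among the brackets; origin under its middle.
- nut_jar: Bystander: white screw-top jar, 44 mm across, 61 mm high, standing loose among the brackets; origin under its middle.

How it is judged:
By the outcome, as a careful person would: the job done as asked, in the order asked, and still so for the second after the job is handed in, with the robot touching nothing.
It also fails if it takes over 112 s, if anything falls off the work surface, if the arm or the gripper's body presses on something with over 40 N, if the wrist force passes 120 N, or if a joint passes its speed limit or range.

### The arm

A 6-joint arm with a two-finger parallel gripper is mounted at the origin on a cart in front of the work surface, level with it; the furniture and walls round the work are solid. World frame = base frame: x ahead of the robot, y to its left, z up, the work surface at z = 0. Lengths are in m, angles in rad, forces in N, time in s.
With the tool pointing down it reaches from about 0.425 to 0.95 m from the base axis. Payload 3.5 kg.
Tool frame: the origin (TCP) lies at the very end of the fingers, on their centre line; the grasp point (between the pads) lies 19 mm behind it; z points along the fingers, y is the line along which they close (so a half turn about z gives the same grasp; the last joint's range is limited). The gripper opens to 85 mm and grips with 20 to 120 N. Pads are 22 mm wide; open, the fingers measure 114 mm over their backs; the gripper's body (76 mm by 85 mm) begins 54 mm behind the grasp point. The pads swing forward as they close: fully open they stand 13 mm farther back than shut.
Start: joints at [-1.42, 0.286, 1.577, -0, 1.279, -0.15], TCP at [0.2, -0.645, 0.231] pointing down, gripper open.
Joint ranges: [-2.77, 2.77], [-0.9, 2.22], [0.21, 2.48], [-1.53, 4.67], [0.24, 2.81], [-2.84, 2.84]. Speed limits (rad/s): [2.79, 2.79, 3.14, 3.14, 3.14, 3.14].

### API

Orientations are given as a unit quaternion [x, y, z, w].
In Python, from plant import ctrl gives the robot as it stands.
- The arm moves only by the tool carry_out, never from a script. Its argument "deltas" is one flat list of numbers, 6 for each row, row after row: the shift along the tool's x, y, z in m, then the turn, a rotation vector about the tool's x, y, z in rad. A call has 1 to 5 rows; each row is the pose to reach, as a shift and turn from the pose commanded when the call began, along the tool's axes at that moment; what a row does not reach only later rows make up. A row lasts 1/8 s, in which the tool goes at most 62.5 mm and 10.7 degrees, less where a joint would pass 70% of its speed; a pose out of reach is approached as far as the arm can. A call with a gripper value outside its range is refused whole. "grip" is the opening in per cent of the stroke, from 0 (shut) to 100 (fully open), set as the call begins (left out, the last holds). The fingers move at their own pace and stop on an object; "grip_force" is the grip in N (left out, the last holds). Time passes only in rows, so rows that repeat a pose let the fingers close. It gives the time, the measured TCP pose, the force, the opening and the grip force at its end, in the units of the state.
- ctrl.get_state(): the state, without advancing time (a new reading comes with each control period).
- ctrl.read_camera(name): name is "side" or "top" or "wrist"; returns (picture, depth): 384x512x3 uint8, red, green, blue; 384x512 float32, m along the optical axis (not along the pixel's ray), 0 where there is no reading.
- ctrl.camera_model(name): a dict with "intrinsics" (3x3 intrinsics, pixels), "k1" (the pictures are not rectified: a ray, as slopes to the right and down, at radius r is drawn at 1 + k1 r^2 times it, then the intrinsics apply), "extrinsics" (4x4, takes a point from world to camera coordinates); the wrist camera has in their place "hand_eye" (4x4, takes a point from camera to tool coordinates, whose origin is the TCP and whose axes are the flange's). Camera axes: x right, y down, z forward; pixel columns grow to the right and rows downward; lengths in m; the calibration is good to about 2 mm. A picture is of the moment at which its call begins: read the wrist's pose just before it. camera_model takes no time and is no camera call.
- ctrl.sign_off(): hands the job in; it is judged then, once.
Trained networks look in the newest picture that a camera, given by its name, has taken for a name from the list of things; names that differ only in an ending like _2 or _b are one class to them, and where a whole thing is asked for, a point or a joint stands for the part that bears it (a point fixed in the world has none). Each returns a list of dicts, best first, with "score" (0 to 1); they miss things now and then, are a little off and sometimes report something else, mostly with a low value. They report only what shows in the picture. A call takes as long as a camera call.
- ctrl.find_in(camera, query): "uv" ([column, row] in pixels, amid what is visible of it).
The state is a dict: "time": time; "qpos": joint angles; "dq": joint speeds; "joint_efforts": joint torques, N m; "eef_pos": TCP position; "tcp_rot": TCP orientation; "contact_force": force on the tool from outside, world axes, zero at the start; "wrist_torque": the same for the moment, N m; "opening": opening from 0.0 (shut) to 1.0 (fully open); "finger_force": force on a finger pad.
Only numpy, scipy, OpenCV 4.12 (cv2) and the standard library are available. Lean on these libraries where they do the work, as an engineer would, in place of code of your own. Each camera call takes 0.05 s, during which the arm holds its last target. There are 200 camera calls.

## Working session

There is one attempt and no reset: what is moved stays moved. The work goes in short steps, Python scripts to look and compute and a tool call to move; the robot and the scene stay as the last step left them, time stands still between calls to the robot, and variables do not carry over. Pictures are saved under pics/ and viewed, at most 14 in all, crops included, and the job is handed in when it is done.

Besides the shell and the picture viewer there is one more tool, called after ">>>" in YAML: its name, and indented under it one key for each argument. carry_out: Moves the arm, as the interface text tells. Its arguments: {"type":"object","properties":{"deltas":{"type":"array"},"grip":{"type":"number"},"grip_force":{"type":"number"}},"required":["deltas"]}

```bash
mkdir -p pics; ls
cat > h.py <<'E'
import numpy as np, cv2
from plant import ctrl
from scipy.spatial.transform import Rotation as R
def T(st):
    M=np.eye(4); M[:3,:3]=R.from_quat(st['tcp_rot']).as_matrix(); M[:3,3]=st['eef_pos']; return M
def shot(n):
    st=ctrl.get_state(); im,d=ctrl.read_camera(n); m=ctrl.camera_model(n)
    C=T(st)@np.array(m['hand_eye']) if 'hand_eye' in m else np.linalg.inv(np.array(m['extrinsics']))
    return im,d,np.array(m['intrinsics']),m['k1'],C
def rays(uv,K,k1):
    uv=np.asarray(uv,float).reshape(-1,1,2)
    return cv2.undistortPoints(uv,K,np.array([k1,0,0,0.])).reshape(-1,2)
def onplane(uv,s,z):
    r=rays(uv,s[2],s[3]); d=np.c_[r,np.ones(len(r))]@s[4][:3,:3].T; o=s[4][:3,3]
    return o+d*((z-o[2])/d[:,2])[:,None]
def cloud(s):
    v,u=np.mgrid[:384,:512]; r=rays(np.c_[u.ravel(),v.ravel()],s[2],s[3]); d=s[1].ravel()
    return (np.c_[r*d[:,None],d]@s[4][:3,:3].T+s[4][:3,3]).reshape(384,512,3)
def save(im,f): cv2.imwrite('pics/'+f+'.png',cv2.cvtColor(im,cv2.COLOR_RGB2BGR))
E
python3 - <<'E'
from h import *
for n in ['top','side']:
    s=shot(n); save(s[0],n+'0'); P=cloud(s); np.save(n+'P.npy',P); np.save(n+'I.npy',s[0])
    print(n,s[4][:3].round(3).tolist(),s[2][0,0],s[3])
    for q in ['tongue_a_mid','fork_a_mid','red_bracket_mid','tongue_chute','fork_chute','reject_bin','loupe','nut_jar']:
        for d in ctrl.find_in(n,q):
            u,v=[int(round(x)) for x in d['uv']]
            print(q,round(d['score'],2),u,v,P[min(v,383),min(u,511)].round(3))
print(ctrl.get_state())
E
```

```text
pics
top [[-0.015, -0.999, 0.048, 0.466], [-1.0, 0.014, -0.015, -0.1], [0.014, -0.048, -0.999, 1.513]] 466.6882786945159 -0.18982168349852982
fork_a_mid 0.46 304 198 [ 0.491 -0.301  0.011]
red_bracket_mid 0.46 308 223 [ 0.412 -0.307  0.048]
tongue_chute 0.95 189 172 [0.577 0.065 0.054]
fork_chute 0.89 135 172 [0.58  0.238 0.049]
reject_bin 0.96 357 191 [ 0.511 -0.478  0.003]
reject_bin 0.21 309 224 [ 0.407 -0.316  0.007]
loupe 0.66 241 200 [ 0.487 -0.097  0.036]
nut_jar 0.71 267 191 [ 0.514 -0.178  0.062]
side [[0.999, 0.016, -0.052, 0.596], [0.052, -0.505, 0.862, -1.089], [-0.013, -0.863, -0.505, 0.608]] 423.03200203265277 -0.004649468902114952
tongue_a_mid 0.49 282 195 [ 0.602 -0.092  0.014]
fork_a_mid 0.77 236 240 [ 0.498 -0.319  0.029]
red_bracket_mid 0.62 203 243 [ 0.419 -0.308  0.01 ]
tongue_chute 0.76 274 166 [0.576 0.105 0.003]
fork_chute 0.9 274 138 [0.573 0.221 0.049]
reject_bin 0.58 238 284 [ 0.513 -0.437  0.005]
nut_jar 0.65 244 210 [ 0.507 -0.207  0.038]
{'time': 0.9, 'qpos': array([-1.41998303e+00,  2.86297387e-01,  1.57669347e+00, -5.85620891e-06,
        1.27860248e+00, -1.49995205e-01]), 'dq': array([ 1.37769144e-03,  1.51283516e-03, -2.73294161e-04,  9.85842855e-04,
       -7.35037990e-05,  3.85832231e-06]), 'joint_efforts': array([-3.43692627e-04, -4.05955625e+01, -2.92946362e+01, -1.21611361e-04,
        4.40625026e-04, -7.84701584e-07]), 'eef_pos': array([ 0.20002562, -0.64466935,  0.23133015]), 'tcp_rot': array([ 9.88710460e-01,  1.49838665e-01, -2.80413395e-06, -3.41015007e-07]), 'contact_force': array([ 0.66270713, -0.30501692, -0.32116337]), 'wrist_torque': array([0.01474603, 0.04059614, 0.00234225]), 'finger_force': 0.0, 'opening': 0.9989940600594783}
```

View pics/top0.png

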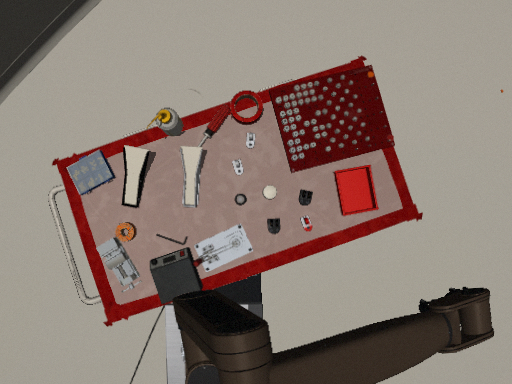

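View pics/side0.png

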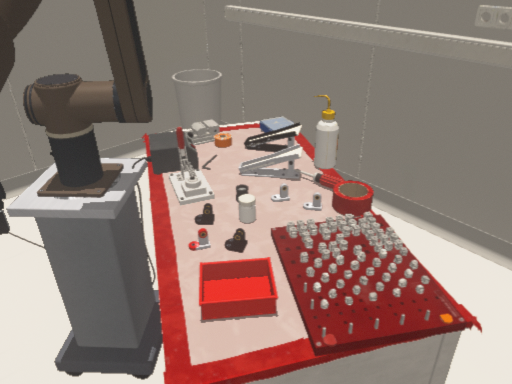

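The top picture shows tongues at (250,140) and (239,167), forks at (305,198) and (273,226), and the red bracket at (307,223). The loupe is at (240,199), the jar at (269,191), the chutes at (135,175) and (192,176), and the bin at (356,190). The side view agrees. Next I'll zoom in for orientations.

Run:
```python
from h import *
P=np.load('topP.npy'); I=np.load('topI.npy')
save(cv2.resize(I[120:245,105:330],None,fx=3.5,fy=3.5,interpolation=cv2.INTER_CUBIC),'crop0')
def blob(name,u,v,r,lo,hi):
    Q=P[v-r:v+r+1,u-r:u+r+1].reshape(-1,3); Q=Q[(Q[:,2]>lo)&(Q[:,2]<hi)]
    c=Q.mean(0); w,V=np.linalg.eigh(np.cov(Q[:,:2].T)); a=np.degrees(np.arctan2(V[1,1],V[0,1]))
    print(name,len(Q),c.round(4),'axis',a.round(1),np.sqrt(w).round(4),'z',Q[:,2].max().round(3))
for n,u,v in [('t1',250,140),('t2',239,167),('f1',305,198),('f2',273,226),('red',307,223)]:
    blob(n+' all',u,v,11,.004,.06); blob(n+' lug',u,v,11,.025,.06)
for n,u,v,r in [('loupe',240,199,9),('jar',269,191,9)]: blob(n,u,v,r,.02,.08)
for n,(u0,u1,v0,v1) in {'fork':(118,155,140,212),'tong':(176,210,140,212)}.items():
    Q=P[v0:v1,u0:u1].reshape(-1,3); C=I[v0:v1,u0:u1].reshape(-1,3).astype(int)
    k=(Q[:,2]>.016)&(Q[:,2]<.1)&(C.min(1)>140) ; Q=Q[k]
    A=np.c_[Q[:,:2],np.ones(len(Q))]; 
    for _ in range(5):
        p=np.linalg.lstsq(A,Q[:,2],rcond=None)[0]; e=Q[:,2]-A@p; g=abs(e)<.006; A=A[g];Q=Q[g]
    g=np.hypot(*p[:2]); print(n,len(Q),'slope',np.degrees(np.arctan(g)),'uphill',np.degrees(np.arctan2(p[1],p[0])),Q.mean(0),Q.min(0),Q.max(0),'p',p)
```

```text
t1 all 173 [ 0.6804 -0.1274  0.0133] axis -171.1 [0.0157 0.0165] z 0.053
t1 lug 25 [ 0.69   -0.1299  0.0443] axis 168.4 [0.0033 0.0061] z 0.053
t2 all 184 [ 0.5947 -0.0905  0.0123] axis -166.0 [0.0161 0.0173] z 0.052
t2 lug 23 [ 0.6036 -0.0853  0.0442] axis -164.5 [0.0031 0.0063] z 0.052
f1 all 225 [ 0.4931 -0.3042  0.0136] axis -148.7 [0.0156 0.0176] z 0.05
f1 lug 34 [ 0.5015 -0.3058  0.0426] axis 84.9 [0.0064 0.0091] z 0.05
f2 all 222 [ 0.4032 -0.1998  0.013 ] axis -172.2 [0.0164 0.0175] z 0.053
f2 lug 29 [ 0.4137 -0.1994  0.044 ] axis 82.2 [0.0064 0.0084] z 0.053
red all 187 [ 0.4105 -0.3075  0.0127] axis -143.7 [0.0157 0.0175] z 0.052
red lug 25 [ 0.4186 -0.3021  0.0434] axis -167.1 [0.0033 0.0059] z 0.052
loupe 97 [ 0.4904 -0.0934  0.0353] axis 156.2 [0.0086 0.0091] z 0.046
jar 154 [ 0.5112 -0.1854  0.0607] axis 111.9 [0.0106 0.0112] z 0.07
fork 705 slope 19.87206192196463 uphill -12.771157373698243 [0.58424716 0.24288462 0.05274031] [0.48251145 0.19048086 0.01601376] [0.66023114 0.27884472 0.08340474] p [ 0.3525017  -0.07989983 -0.13380137]
tong 570 slope 19.10478963521363 uphill -6.065738006916636 [0.58494833 0.06035711 0.05431232] [0.48037109 0.0243256  0.01662327] [0.65695354 0.08829596 0.0819451 ] p [ 0.34443542 -0.03660122 -0.14495546]
```

View pics/crop0.png

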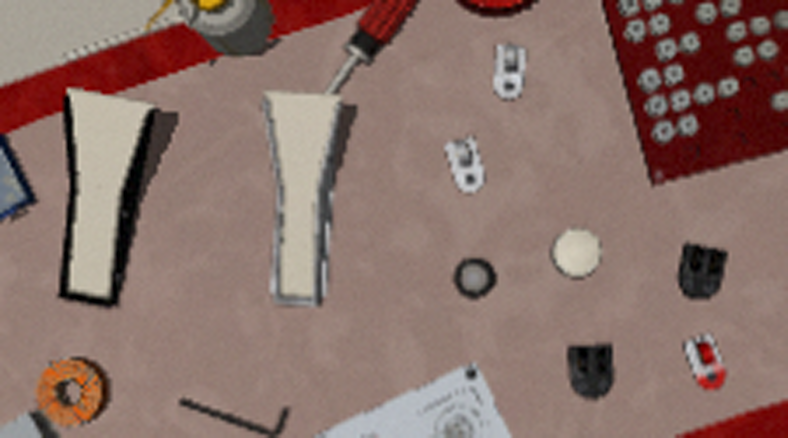

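The crop shows all five heels pointing up (+x) and toes down, and the chute heads are also up (+x). I'll write a planner and hover above the tongues.

```bash
cat >> h.py <<'E'
def pose(p,yaw,tilt=0):
    M=np.eye(4); M[:3,:3]=R.from_euler('ZY',[yaw,-tilt],degrees=True).as_matrix()@np.diag([1,-1,-1.]); M[:3,3]=p; return M
def plan(*targets,frm=None):
    """deltas from current pose to each target, all in the current tool axes"""
    A=T(ctrl.get_state()) if frm is None else frm
    for B in targets:
        D=np.linalg.inv(A)@B; r=R.from_matrix(D[:3,:3]).as_rotvec()
        print('d',(D[:3,3]).round(4).tolist(),r.round(4).tolist(),'rows',np.ceil(max(np.linalg.norm(D[:3,3])/.0625,np.degrees(np.linalg.norm(r))/10.7)))
E
python3 - <<'E'
from h import *
m=ctrl.camera_model('wrist'); print(np.array(m['hand_eye']).round(3).tolist(),m['intrinsics'],m['k1'])
plan(pose([.59,-.09,.23],0))
# chute midlines
P=np.load('topP.npy'); I=np.load('topI.npy').astype(int)
for n,(u0,u1,v0,v1) in {'fork':(118,155,140,215),'tong':(178,210,140,215)}.items():
    for v in range(v0,v1,4):
        row=[u for u in range(u0,u1) if I[v,u].min()>150 and P[v,u,2]>.008]
        if len(row)>5: a,b=P[v,row[0]],P[v,row[-1]]; print(n,v,row[0],row[-1],((a+b)/2).round(4),np.hypot(*(a-b)[:2]).round(3))
# bin
from itertools import product
k=(I[...,0]>150)&(I[...,1]<70)&(I[...,2]<70); k[:160]=0;k[220:]=0;k[:,:330]=0;k[:,380:]=0
v,u=np.where(k); Q=P[v,u]; print('bin',cv2.minAreaRect(Q[:,:2].astype(np.float32)))
E
```

```text
[[-0.001, -0.959, -0.283, 0.072], [1.0, -0.001, 0.0, -0.001], [-0.0, -0.283, 0.959, -0.142], [0.0, 0.0, 0.0, 1.0]] [[305.68111066   0.         254.55049787]
 [  0.         305.68111066 186.42476437]
 [  0.           0.           1.        ]] -0.0626282691136068
d [0.5368, -0.4142, 0.0013] [-0.0, 0.0, 0.3008] rows 11.0
fork 148 125 140 [0.5597 0.0581 0.7928] 0.368
fork 152 126 145 [0.6409 0.2303 0.0758] 0.061
fork 156 126 144 [0.6284 0.2319 0.0755] 0.057
fork 160 127 143 [0.6169 0.2341 0.0657] 0.051
fork 164 127 141 [0.605  0.2391 0.0579] 0.045
fork 168 127 140 [0.5924 0.2408 0.0577] 0.044
fork 172 128 139 [0.5801 0.2416 0.0541] 0.036
fork 176 127 137 [0.5678 0.2475 0.0496] 0.033
fork 180 127 137 [0.5555 0.249  0.0432] 0.032
fork 184 126 137 [0.543  0.252  0.0378] 0.037
fork 188 126 136 [0.5305 0.2549 0.0327] 0.034
fork 192 126 136 [0.5178 0.2561 0.0281] 0.033
fork 196 125 135 [0.5052 0.2609 0.0217] 0.033
fork 200 125 135 [0.4924 0.2621 0.0171] 0.032
tong 148 182 201 [0.6502 0.0542 0.0754] 0.06
tong 152 183 200 [0.6379 0.0546 0.074 ] 0.055
tong 156 184 199 [0.6255 0.0546 0.0731] 0.048
tong 160 185 198 [0.6131 0.0548 0.0723] 0.041
tong 164 185 196 [0.6019 0.0594 0.0593] 0.035
tong 168 186 196 [0.589  0.0575 0.063 ] 0.033
tong 172 186 194 [0.5777 0.0624 0.048 ] 0.026
tong 176 187 195 [0.5649 0.0592 0.05  ] 0.027
tong 180 186 193 [0.553  0.0651 0.0394] 0.023
tong 184 187 195 [0.5401 0.0602 0.0423] 0.026
tong 188 187 193 [0.5278 0.0644 0.0338] 0.02
tong 192 186 194 [0.5151 0.0644 0.0352] 0.027
tong 196 186 193 [0.5027 0.0673 0.0242] 0.022
tong 200 183 197 [0.49   0.0665 0.0178] 0.044
bin ((0.48889580368995667, -0.3193448483943939), (0.14601649343967438, 0.4396360218524933), 9.335403442382812)
```

>>> carry_out:
  deltas: [0.24,-0.186,0,0,0,0,0.24,-0.186,0,0,0,0,0.24,-0.186,0,0,0,0,0.24,-0.186,0,0,0,0,0.24,-0.186,0,0,0,0]

```text
time: 1.52
eef_pos: [0.3751, -0.394, 0.2316]
tcp_rot: [0.989, 0.15, 0.0, 0.0]
contact_force: [0.5, -0.6, -0.5]
opening: 1.0
finger_force: 0.0
```

>>> carry_out:
  deltas: [0.237,-0.182,0,0,0,0.24,0.237,-0.182,0,0,0,0.24,0.237,-0.182,0,0,0,0.24,0.237,-0.182,0,0,0,0.24,0.237,-0.182,0,0,0,0.24]

```text
time: 2.15
eef_pos: [0.5477, -0.1498, 0.2317]
tcp_rot: [1.0, 0.031, 0.0, 0.0]
contact_force: [0.0, -0.7, -0.1]
opening: 0.998
finger_force: 0.0
```

>>> carry_out:
  deltas: [0.05,-0.06,0,0,0,0.06,0.05,-0.06,0,0,0,0.06,0.05,-0.06,0,0,0,0.06]

```text
time: 2.52
eef_pos: [0.593, -0.0884, 0.2312]
tcp_rot: [1.0, 0.002, -0.0, 0.0]
contact_force: [-0.9, -0.8, -0.3]
opening: 0.995
finger_force: 0.0
```

Run:
```python
from h import *
st=ctrl.get_state(); print(st['time'],st['eef_pos'],st['contact_force'])
s=shot('wrist'); save(cv2.resize(s[0],(800,600)),'w1'); np.save('w1I.npy',s[0]); P=cloud(s); np.save('w1P.npy',P)
for q in ['tongue_a_mid','loupe','nut_jar','tongue_chute','fork_chute']:
    for d in ctrl.find_in('wrist',q):
        u,v=[int(round(x)) for x in d['uv']]; print(q,round(d['score'],2),u,v,P[v,u].round(4))
```

```text
2.525 [ 0.59295874 -0.08839919  0.231163  ] [-0.87158734 -0.75543073 -0.25849407]
tongue_a_mid 0.91 260 153 [ 0.5987 -0.0941  0.0075]
loupe 0.6 257 241 [ 0.4942 -0.0907  0.0334]
nut_jar 0.85 335 224 [ 0.5292 -0.1769  0.0618]
tongue_chute 0.82 124 164 [0.5956 0.0525 0.0562]
fork_chute 0.55 9 179 [0.5656 0.2315 0.0065]
fork_chute 0.31 334 226 [ 0.5268 -0.176   0.0617]
```

View pics/w1.png

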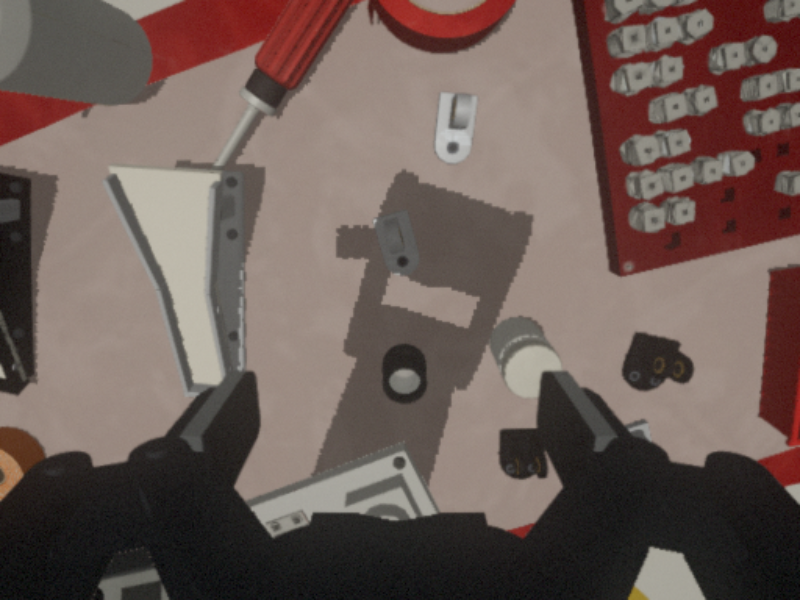

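The wrist view (800x600) shows tongue t1 at (455,127), tongue t2 at (398,240) with its heel up, the loupe at (405,372), the jar at (525,355) and the tongue chute at (180,280). Next step is to fit poses from the cloud.

```bash
cat >> h.py <<'E'
def fit(P,c,w=.028,L=.050,rad=.045):
    """fit foot template (x,y of foot centre, yaw) to points above the bench; prints the lug-mid point"""
    from scipy.optimize import minimize
    Q=P.reshape(-1,3); d=np.hypot(Q[:,0]-c[0],Q[:,1]-c[1]); near=Q[(d<.08)&(abs(Q[:,2])<.004)]
    z0=np.median(near[:,2]); Q=Q[(d<rad)&(Q[:,2]-z0>.005)&(Q[:,2]-z0<.06)]
    H=np.zeros((120,120),np.float32); ij=np.floor((Q[:,:2]-np.array(c)[:2]+.06)*1000).astype(int)
    H[ij[:,0].clip(0,119),ij[:,1].clip(0,119)]=1; H=cv2.morphologyEx(H,cv2.MORPH_CLOSE,np.ones((5,5))); H=cv2.morphologyEx(H,cv2.MORPH_OPEN,np.ones((5,5)))
    g=np.stack(np.meshgrid(*[np.arange(120)/1000-.0595]*2,indexing='ij'),-1)
    def m(p):
        a=np.radians(p[2]*1000); e=g-p[:2]; x=e@[np.cos(a),np.sin(a)]; y=e@[-np.sin(a),np.cos(a)]
        # distance outside the foot: box toe-rounded
        xc=-L/2+w/2; s=np.maximum(abs(y)-w/2,np.where(x<xc,np.hypot(x-xc,y)-w/2,x-L/2))
        return 1/(1+np.exp(s/.0007))
    best=None
    for y0 in (-20,0,20):
        r=minimize(lambda p:((m(p)-H)**2).sum(),[*np.argwhere(H>0).mean(0)/1000-.0595,y0/1000],method='Nelder-Mead',options=dict(initial_simplex=None,xatol=1e-5,maxiter=600))
        if best is None or r.fun<best.fun: best=r
    p=best.x; yaw=p[2]*1000; ctr=np.array(c)[:2]+p[:2]; u=np.array([np.cos(np.radians(yaw)),np.sin(np.radians(yaw))])
    lp=Q[Q[:,2]-z0>.030]
    print('z0',z0.round(4),'cost',round(best.fun),'of',int(H.sum()),'yaw',yaw.round(1),'foot',ctr.round(4),'LUG',(ctr+.011*u).round(4),'lug pts',lp.mean(0).round(4),'ztop',np.percentile(lp[:,2],95).round(4) if len(lp) else None)
    return ctr+.011*u,yaw
E
python3 - <<'E'
from h import *
P=np.load('w1P.npy'); I=np.load('w1I.npy').astype(int)
a,ya=fit(P,[.68,-.127]); b,yb=fit(P,[.595,-.09])
for n,c in [('loupe',[.49,-.093]),('jar',[.511,-.185])]:
    Q=P.reshape(-1,3); Q=Q[(np.hypot(Q[:,0]-c[0],Q[:,1]-c[1])<.04)&(Q[:,2]>.033)]; print(n,cv2.minEnclosingCircle(Q[:,:2].astype(np.float32)),Q.mean(0))
# tongue chute
Q=P.reshape(-1,3); C=I.reshape(-1,3)
k=(Q[:,0]>.47)&(Q[:,0]<.68)&(Q[:,1]>0)&(Q[:,1]<.12)&(Q[:,2]>.012)&(Q[:,2]<.1)
W=Q[k&(C.min(1)>150)]; A=np.c_[W[:,:2],np.ones(len(W))]
for _ in range(6):
    p=np.linalg.lstsq(A,W[:,2],rcond=None)[0]; g=abs(W[:,2]-A@p)<.003; A=A[g];W=W[g]
print('plane',p,np.degrees(np.arctan(np.hypot(*p[:2]))),'uphill',np.degrees(np.arctan2(p[1],p[0])))
for x in np.arange(.48,.67,.01):
    w=W[abs(W[:,0]-x)<.004]
    if len(w)>5: print(x.round(3),w[:,1].min().round(4),w[:,1].max().round(4),((w[:,1].min()+w[:,1].max())/2).round(4),w[:,2].mean().round(4))
plan(pose([b[0],b[1],.09],yb),pose([b[0],b[1],.015],yb))
E
```

```text
z0 0.0002 cost 215 of 1069 yaw -4.0 foot [ 0.6805 -0.1284] LUG [ 0.6915 -0.1291] lug pts [ 0.6907 -0.129   0.0426] ztop 0.0461
z0 0.0002 cost 111 of 1217 yaw 15.1 foot [ 0.5944 -0.0871] LUG [ 0.605  -0.0842] lug pts [ 0.6063 -0.0842  0.0427] ztop 0.0464
loupe ((0.490389883518219, -0.09254889190196991), 0.018013810738921165) [ 0.49125874 -0.09252541  0.03705908]
jar ((0.5120719075202942, -0.18497711420059204), 0.021837463602423668) [ 0.51766764 -0.18069036  0.05615218]
plane [ 0.36132972 -0.03104938 -0.15614052] 19.933749260289765 uphill -4.911411247454781
0.48 0.0603 0.0845 0.0724 0.0156
0.49 0.0588 0.0834 0.0711 0.0188
0.5 0.0582 0.0826 0.0704 0.0222
0.51 0.0576 0.0816 0.0696 0.0259
0.52 0.0565 0.08 0.0683 0.0298
0.53 0.055 0.0801 0.0675 0.0335
0.54 0.0549 0.0803 0.0676 0.0371
0.55 0.0541 0.079 0.0665 0.0406
0.56 0.0536 0.0785 0.066 0.0442
0.57 0.0511 0.0771 0.0641 0.0479
0.58 0.0488 0.078 0.0634 0.0514
0.59 0.0456 0.0795 0.0625 0.055
0.6 0.0424 0.0807 0.0615 0.0585
0.61 0.0397 0.0815 0.0606 0.0622
0.62 0.0363 0.0826 0.0595 0.0662
0.63 0.0327 0.0837 0.0582 0.0697
0.64 0.0301 0.0853 0.0577 0.0733
0.65 0.0227 0.0901 0.0564 0.0769
0.66 0.076 0.0896 0.0828 0.079
d [0.0127, -0.0061, 0.1414] [0.0002, 0.0001, -0.2644] rows 3.0
d [0.0127, -0.0061, 0.2164] [0.0002, 0.0001, -0.2644] rows 4.0
```

>>> carry_out:
  deltas: [0.0127,-0.0061,0.14,0,0,-0.264,0.0127,-0.0061,0.14,0,0,-0.264,0.0127,-0.0061,0.14,0,0,-0.264,0.0127,-0.0061,0.18,0,0,-0.264,0.0127,-0.0061,0.216,0,0,-0.264]
  grip: 70

```text
time: 3.45
eef_pos: [0.6073, -0.084, 0.0169]
tcp_rot: [0.991, 0.131, 0.002, 0.001]
contact_force: [-0.3, -0.3, -0.4]
opening: 0.699
finger_force: 0.0
```

>>> carry_out:
  deltas: [0,0,0,0,0,0,0,0,0,0,0,0,0,0,0,0,0,0,0,0,0,0,0,0,0,0,0,0,0,0]
  grip: 0
  grip_force: 50

```text
time: 4.08
eef_pos: [0.6077, -0.0836, 0.0184]
tcp_rot: [0.991, 0.132, 0.002, 0.001]
contact_force: [-0.0, -0.3, 6.9]
opening: 0.103
finger_force: 50.9
```

```bash
cat >> h.py <<'E'
def chute(F,yaw,gap=0,over=0,tilt=20):
    F=np.array(F,float); M=pose(F,yaw,tilt); M[:3,3]=F+.011*M[:3,0]-(.015+gap)*M[:3,2]+[0,0,over]; return M
E
python3 - <<'E'
from h import *
st=ctrl.get_state(); print(st['time'],st['eef_pos'],st['tcp_rot'],st['contact_force'],st['opening'],st['finger_force'])
F=[.615,.0575,.064]; A=T(st); L=A.copy(); L[2,3]+=.1
plan(L,chute(F,-5,0,.06)); print('from above'); plan(chute(F,-5,.001),frm=chute(F,-5,0,.06))
print(T(st)[:3].round(4))
E
```

```text
4.075 [ 0.60770386 -0.08364052  0.01840597] [0.99124947 0.13197662 0.00228387 0.00119791] [-0.01500777 -0.28016398  6.8935784 ] 0.10299062418463464 50.9239810895815
d [0.0004, 0.0003, -0.1] [0.0, 0.0, -0.0] rows 2.0
d [0.0494, -0.1322, -0.1236] [-0.0592, 0.3407, 0.3487] rows 4.0
from above
d [-0.0205, 0.0, 0.0554] [-0.0, 0.0, 0.0] rows 1.0
[[ 0.9652  0.2616  0.0048  0.6077]
 [ 0.2616 -0.9652 -0.0018 -0.0836]
 [ 0.0042  0.003  -1.      0.0184]]
```

>>> carry_out:
  deltas: [0,0,-0.06,0,0,0,0,0,-0.11,0,0,0,0.0494,-0.1322,-0.128,-0.0592,0.3407,0.3487,0.0494,-0.1322,-0.128,-0.0592,0.3407,0.3487,0.0494,-0.1322,-0.128,-0.0592,0.3407,0.3487]

```text
time: 4.7
eef_pos: [0.6179, 0.0608, 0.1445]
tcp_rot: [0.984, -0.043, 0.173, 0.006]
contact_force: [0.3, -0.9, -1.9]
opening: 0.104
finger_force: 49.9
```

>>> carry_out:
  deltas: [0,0,0,0,0,0,0,0,0,0,0,0]

```text
time: 4.95
eef_pos: [0.6188, 0.0572, 0.1437]
tcp_rot: [0.984, -0.043, 0.171, 0.007]
contact_force: [-0.2, -0.9, -0.5]
opening: 0.109
finger_force: 49.9
```

```bash
sed -i 's/(.015+gap)/(.018+gap)/' h.py
python3 - <<'E'
from h import *
st=ctrl.get_state(); print(st['time'],st['eef_pos'],st['tcp_rot'],st['contact_force'],st['opening'],st['finger_force'])
F=[.615,.0575,.064]; plan(chute(F,-5,.001)); print(T(st)[:3].round(3))
s=shot('wrist'); save(s[0],'w2')
E
```

```text
4.95 [0.61879743 0.05723358 0.14367849] [ 0.98434154 -0.04268884  0.17088351  0.00694355] [-0.20444488 -0.91014252 -0.4665613 ] 0.10878843146127755 49.939392474334454
d [-0.0195, 0.0001, 0.0547] [-0.0011, 0.0053, 0.0004] rows 1.0
[[ 0.938 -0.086  0.336  0.619]
 [-0.082 -0.996 -0.028  0.057]
 [ 0.337 -0.001 -0.942  0.144]]
```

View pics/w2.png

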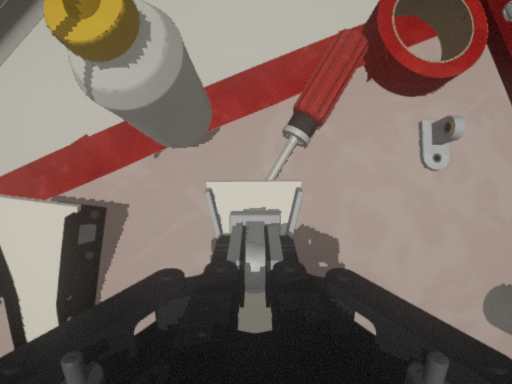

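The bracket is held with its heel uphill at (255,222), centred on the mouth, which spans columns 207–300. I'll set it down.

>>> carry_out:
  deltas: [-0.0105,0,0.03,0,0.005,0,-0.0195,0,0.0545,0,0.005,0,-0.0195,0,0.0545,0,0.005,0]

```text
time: 5.38
eef_pos: [0.6192, 0.0562, 0.0848]
tcp_rot: [0.984, -0.044, 0.173, 0.007]
contact_force: [0.4, 1.0, -1.0]
opening: 0.105
finger_force: 53.0
```

>>> carry_out:
  deltas: [0,0,0,0,0,0,0,0,0,0,0,0,0,0,0,0,0,0,0,0,0,0,0,0]
  grip: 60

```text
time: 5.88
eef_pos: [0.6187, 0.0578, 0.0857]
tcp_rot: [0.984, -0.043, 0.174, 0.007]
contact_force: [-0.2, 0.2, 0.7]
opening: 0.596
finger_force: 0.0
```

>>> carry_out:
  deltas: [0,0,-0.06,0,0,0,0,0,-0.12,0,0,0,0,0,-0.12,0,0,0,0,0,-0.12,0,0,0]

```text
time: 6.38
eef_pos: [0.5775, 0.0613, 0.1981]
tcp_rot: [0.984, -0.043, 0.174, 0.007]
contact_force: [-0.2, -0.4, -0.9]
opening: 0.598
finger_force: 0.0
```

Run:
```python
from h import *
st=ctrl.get_state(); print(st['time'],st['eef_pos'],st['contact_force'],st['opening'])
s=shot('wrist'); save(s[0],'w3'); P=cloud(s); np.save('w3P.npy',P)
fit(P,[.68,-.127])
a=np.array([.6915,-.129]);print('hover then down'); plan(pose([*a,.10],-4),pose([*a,.0165],-4))
t=shot('top'); Q=cloud(t); save(cv2.resize(t[0][135:215,110:300],None,fx=4,fy=4),'t3')
```

```text
6.375 [0.57746517 0.06128165 0.19812406] [-0.22125396 -0.41183715 -0.92389135] 0.598093975715549
z0 0.0003 cost 215 of 1052 yaw -0.6 foot [ 0.68   -0.1272] LUG [ 0.691  -0.1273] lug pts [ 0.6898 -0.1272  0.0404] ztop 0.046
hover then down
d [0.0901, 0.1797, 0.1351] [0.0017, -0.3466, -0.0173] rows 4.0
d [0.0617, 0.1798, 0.2137] [0.0017, -0.3466, -0.0173] rows 5.0
```

View pics/t3.png

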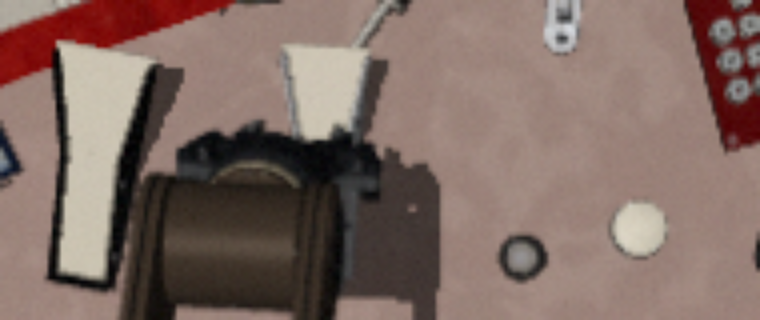

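The top crop shows the chute head clear, so the bracket has slid away beneath the gripper. Next is t1.

>>> carry_out:
  deltas: [0.0901,0.18,0.135,0,-0.3466,-0.04,0.0901,0.18,0.135,0,-0.3466,-0.04,0.0901,0.18,0.135,0,-0.3466,-0.04,0.0901,0.18,0.135,0,-0.3466,-0.04,0.0901,0.18,0.135,0,-0.3466,-0.04]
  grip: 70

```text
time: 7.1
eef_pos: [0.6907, -0.1322, 0.0952]
tcp_rot: [1.0, -0.026, -0.003, 0.002]
contact_force: [-0.4, -0.3, -1.2]
opening: 0.7
finger_force: 0.0
```

Run:
```python
from h import *
print(T(ctrl.get_state())[:3].round(4).tolist()); plan(pose([.691,-.128,.0165],-2))
```

```text
[[0.9986, -0.0521, -0.0067, 0.6907], [-0.0521, -0.9986, -0.0031, -0.1322], [-0.0066, 0.0035, -1.0, 0.0952]]
d [0.0006, -0.0045, 0.0787] [0.0034, 0.0066, -0.0172] rows 2.0
```

>>> carry_out:
  deltas: [0.0005,-0.001,0.045,0,0.003,0,0.0005,-0.001,0.0795,0,0.003,0,0.0005,-0.001,0.0795,0,0.003,0]

```text
time: 7.48
eef_pos: [0.6893, -0.1266, 0.0174]
tcp_rot: [1.0, -0.024, -0.002, 0.001]
contact_force: [0.7, -0.7, -0.2]
opening: 0.697
finger_force: 0.0
```

>>> carry_out:
  deltas: [0,0,0,0,0,0,0,0,0,0,0,0,0,0,0,0,0,0,0,0,0,0,0,0,0,0,0,0,0,0]
  grip: 0

```text
time: 8.1
eef_pos: [0.6946, -0.1293, 0.0248]
tcp_rot: [1.0, -0.024, 0.004, 0.003]
contact_force: [-0.9, -0.2, 5.9]
opening: 0.103
finger_force: 52.2
```

Run:
```python
from h import *
print(T(ctrl.get_state())[:3].round(4).tolist()); L=T(ctrl.get_state()); L[2,3]+=.11; F=[.615,.0575,.064]
plan(L,chute(F,-5,0,.06))
```

```text
[[0.9988, -0.0481, 0.0086, 0.6946], [-0.0481, -0.9988, -0.0068, -0.1293], [0.0089, 0.0064, -0.9999, 0.0248]]
d [0.001, 0.0007, -0.11] [-0.0, 0.0, -0.0] rows 2.0
d [-0.0833, -0.1818, -0.1217] [-0.0007, 0.34, 0.0398] rows 4.0
```

>>> carry_out:
  deltas: [0,0,-0.06,0,0,0,0,0,-0.11,0,0,0,0,0,-0.11,0,0,0]

```text
time: 8.48
eef_pos: [0.6959, -0.1293, 0.1393]
tcp_rot: [1.0, -0.024, 0.008, 0.005]
contact_force: [0.3, 0.6, -0.2]
opening: 0.104
finger_force: 51.3
```

Run:
```python
from h import *
st=ctrl.get_state(); A=T(st); print(A[:3].round(4).tolist(),st['finger_force'],st['contact_force'])
F=[.615,.0575,.064]
plan(chute(F,-5,0.006,.06))
s=shot('wrist'); save(s[0],'w4'); P=cloud(s)
# held bracket in tool frame
Q=(P.reshape(-1,3)-A[:3,3])@A[:3,:3]; k=(abs(Q[:,0])<.05)&(abs(Q[:,1])<.018)&(Q[:,2]<.06)&(Q[:,2]>.005); q=Q[k]
print(len(q),np.percentile(q,[2,50,98],axis=0).round(4).tolist())
```

```text
[[0.9987, -0.0479, 0.016, 0.6959], [-0.0478, -0.9988, -0.0095, -0.1293], [0.0164, 0.0087, -0.9998, 0.1393]] 51.32465443108231 [ 0.2710586   0.61416199 -0.18524852]
d [-0.0874, -0.1825, -0.014] [0.0014, 0.3324, 0.0404] rows 4.0
1076 [[-0.0367, -0.0148, 0.007], [0.0082, -0.0014, 0.0171], [0.0115, 0.0122, 0.0227]]
```

View pics/w4.png

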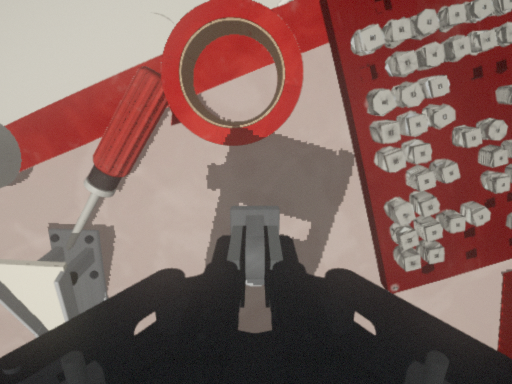

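The bracket is held level, with its heel at (255,215). Now to the chute.

>>> carry_out:
  deltas: [-0.0874,-0.1825,-0.014,0,0.3324,0.0404,-0.0874,-0.1825,-0.014,0,0.3324,0.0404,-0.0874,-0.1825,-0.014,0,0.3324,0.0404,-0.0874,-0.1825,-0.014,0,0.3324,0.0404,-0.0874,-0.1825,-0.014,0,0.3324,0.0404]

```text
time: 9.15
eef_pos: [0.6132, 0.0591, 0.1436]
tcp_rot: [0.985, -0.042, 0.167, 0.007]
contact_force: [0.2, 0.1, -0.8]
opening: 0.102
finger_force: 51.3
```

>>> carry_out:
  deltas: [0,0,0,0,0,0]

```text
time: 9.28
eef_pos: [0.6146, 0.0572, 0.1445]
tcp_rot: [0.985, -0.044, 0.168, 0.007]
contact_force: [0.7, 1.2, -1.1]
opening: 0.104
finger_force: 51.3
```

Run:
```python
from h import *
st=ctrl.get_state(); A=T(st); print(A[:3].round(4).tolist(),st['finger_force'],st['contact_force'])
plan(chute([.615,.0575,.064],-5,.0075))
```

```text
[[0.9399, -0.0886, 0.3298, 0.6146], [-0.0839, -0.9961, -0.0284, 0.0572], [0.331, -0.0009, -0.9436, 0.1445]] 51.301574575627455 [ 0.71226369  1.15488353 -1.12281823]
d [-0.0156, -0.0003, 0.0504] [-0.0004, 0.0117, -0.0017] rows 1.0
```

>>> carry_out:
  deltas: [-0.008,0,0.028,0,0.01,0,-0.0156,0,0.0505,0,0.01,0,-0.0156,0,0.0505,0,0.01,0]

```text
time: 9.65
eef_pos: [0.6164, 0.0564, 0.0908]
tcp_rot: [0.984, -0.044, 0.172, 0.007]
contact_force: [0.1, -0.8, -1.7]
opening: 0.104
finger_force: 54.3
```

>>> carry_out:
  deltas: [0,0,0,0,0,0,0,0,0,0,0,0,0,0,0,0,0,0,0,0,0,0,0,0]
  grip: 60

```text
time: 10.15
eef_pos: [0.6161, 0.0582, 0.0924]
tcp_rot: [0.984, -0.043, 0.173, 0.007]
contact_force: [-0.4, -0.0, -0.0]
opening: 0.602
finger_force: 0.0
```

>>> carry_out:
  deltas: [0,0,-0.06,0,0,0,0,0,-0.12,0,0,0,0,0,-0.12,0,0,0]

```text
time: 10.52
eef_pos: [0.5778, 0.0619, 0.2122]
tcp_rot: [0.983, -0.043, 0.179, 0.007]
contact_force: [0.8, -0.7, 0.2]
opening: 0.605
finger_force: 0.0
```

Run:
```python
from h import *
st=ctrl.get_state(); print(st['time'],T(st)[:3].round(3).tolist(),st['contact_force'],st['opening'])
plan(pose([.44,-.23,.23],0))
```

```text
10.525 [[0.932, -0.087, 0.351, 0.578], [-0.082, -0.996, -0.029, 0.062], [0.353, -0.002, -0.936, 0.212]] [ 0.81410443 -0.69132294  0.1730362 ] 0.6048763226499112
d [-0.0983, 0.3027, -0.0566] [0.0141, -0.3603, -0.0863] rows 6.0
```

>>> carry_out:
  deltas: [-0.0983,0.302,-0.0566,0,-0.36,-0.086,-0.0983,0.302,-0.0566,0,-0.36,-0.086,-0.0983,0.302,-0.0566,0,-0.36,-0.086,-0.0983,0.302,-0.0566,0,-0.36,-0.086,-0.0983,0.302,-0.0566,0,-0.36,-0.086]
  grip: 100

```text
time: 11.15
eef_pos: [0.4406, -0.2217, 0.2226]
tcp_rot: [1.0, -0.001, -0.007, 0.006]
contact_force: [0.6, -0.1, -0.3]
opening: 1.001
finger_force: 0.0
```

>>> carry_out:
  deltas: [0,0,0,0,0,0,0,0,0,0,0,0]

```text
time: 11.4
eef_pos: [0.4416, -0.22, 0.2227]
tcp_rot: [1.0, -0.002, -0.007, 0.006]
contact_force: [1.3, -1.0, 0.0]
opening: 0.996
finger_force: 0.0
```

Run:
```python
from h import *
st=ctrl.get_state(); print(st['time'],T(st)[:3].round(3).tolist())
s=shot('wrist'); P=cloud(s); np.save('w5P.npy',P)
a,ya=fit(P,[.493,-.304],w=.040); b,yb=fit(P,[.403,-.2],w=.040); c,yc=fit(P,[.4105,-.3075])
plan(pose([*a,.09],ya),pose([*b,.09],yb))
t=shot('top'); Q=cloud(t); np.save('t5P.npy',Q); np.save('t5I.npy',t[0])
A=cv2.resize(t[0][135:215,110:210],(500,400)); B=cv2.resize(s[0],(533,400)); save(np.vstack([cv2.resize(A,(533,300)),B[:300]]),'w5')
```

```text
11.4 [[1.0, -0.004, -0.014, 0.442], [-0.004, -1.0, -0.011, -0.22], [-0.014, 0.012, -1.0, 0.223]]
z0 0.0003 cost 443 of 1326 yaw -10.5 foot [ 0.4916 -0.3021] LUG [ 0.5025 -0.3041] lug pts [ 0.5025 -0.3045  0.0413] ztop 0.046
z0 0.0003 cost 264 of 1572 yaw 3.5 foot [ 0.4025 -0.2002] LUG [ 0.4135 -0.1995] lug pts [ 0.4155 -0.1994  0.0416] ztop 0.0463
z0 0.0004 cost 331 of 978 yaw 18.9 foot [ 0.4077 -0.3054] LUG [ 0.4181 -0.3018] lug pts [ 0.4202 -0.3009  0.0417] ztop 0.0463
d [0.0626, 0.083, 0.1329] [0.0129, 0.0128, 0.1813] rows 3.0
d [-0.0266, -0.0213, 0.1329] [0.0112, 0.0142, -0.0643] rows 3.0
```

View pics/w5.png

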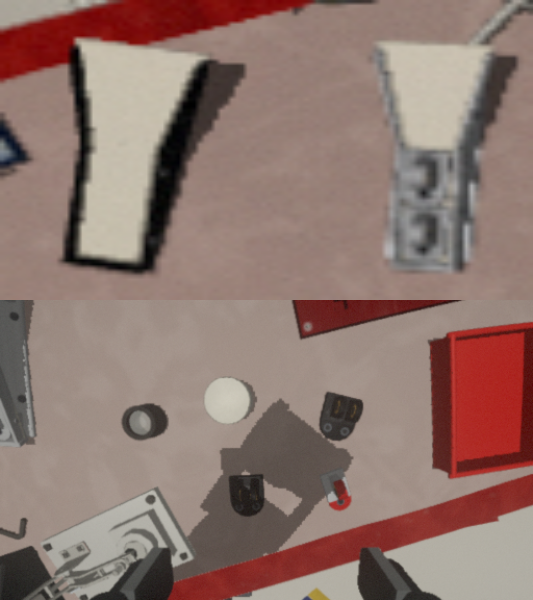

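The top crop shows both tongues queued at the stop of the aluminium chute. The wrist view shows the forks and the red bracket standing free. Grasping f1 now.

>>> carry_out:
  deltas: [0.0626,0.083,0.133,0.0129,0.0128,0.181,0.0626,0.083,0.133,0.0129,0.0128,0.181,0.0626,0.083,0.133,0.0129,0.0128,0.181,0.0626,0.083,0.133,0.0129,0.0128,0.181,0.0626,0.083,0.133,0.0129,0.0128,0.181]
  grip: 65

```text
time: 12.12
eef_pos: [0.5032, -0.304, 0.0917]
tcp_rot: [0.996, -0.091, 0.001, 0.001]
contact_force: [0.1, 0.0, 1.0]
opening: 0.65
finger_force: 0.0
```

Run:
```python
from h import *
print(T(ctrl.get_state())[:3].round(4).tolist()); plan(pose([.5025,-.3043,.016],-10.5))
```

```text
[[0.9834, -0.1814, 0.0014, 0.5032], [-0.1814, -0.9834, -0.0014, -0.304], [0.0017, 0.0011, -1.0, 0.0917]]
d [-0.0007, 0.0003, 0.0757] [0.0011, -0.0017, 0.0009] rows 2.0
```

>>> carry_out:
  deltas: [0,0,0.045,0,0,0,0,0,0.0755,0,0,0,0,0,0.0755,0,0,0]

```text
time: 12.5
eef_pos: [0.5018, -0.3035, 0.0152]
tcp_rot: [0.996, -0.091, -0.0, -0.0]
contact_force: [-0.6, -0.6, -0.4]
opening: 0.65
finger_force: 0.0
```

>>> carry_out:
  deltas: [0,0,0,0,0,0,0,0,0,0,0,0,0,0,0,0,0,0,0,0,0,0,0,0]
  grip: 0

```text
time: 13.0
eef_pos: [0.5043, -0.3066, 0.0185]
tcp_rot: [0.996, -0.092, 0.003, 0.002]
contact_force: [0.6, 1.8, 7.4]
opening: 0.262
finger_force: 49.7
```

Run:
```python
from h import *
st=ctrl.get_state(); A=T(st); print(A[:3].round(4).tolist(),st['opening'],st['contact_force'])
L=A.copy(); L[2,3]+=.13; plan(pose([.58,.2,.25],-12),frm=L)
```

```text
[[0.983, -0.1835, 0.0048, 0.5043], [-0.1835, -0.983, -0.0039, -0.3066], [0.0055, 0.003, -1.0, 0.0185]] 0.261861964353914 [0.5761289  1.77030422 7.44280559]
d [-0.018, -0.5116, -0.1031] [0.0029, -0.0055, 0.0249] rows 9.0
```

>>> carry_out:
  deltas: [0,0,-0.0625,0,0,0,0,0,-0.13,0,0,0,-0.01,-0.06,-0.15,0,0,0,-0.01,-0.12,-0.17,0,0,0,-0.01,-0.18,-0.19,0,0,0]

```text
time: 13.62
eef_pos: [0.5245, -0.1292, 0.2051]
tcp_rot: [0.996, -0.093, 0.001, 0.001]
contact_force: [0.7, -0.1, -0.8]
opening: 0.263
finger_force: 49.2
```

>>> carry_out:
  deltas: [-0.01,-0.31,-0.04,0,0,0,-0.01,-0.31,-0.04,0,0,0,-0.01,-0.31,-0.04,0,0,0,-0.01,-0.31,-0.04,0,0,0,-0.01,-0.31,-0.04,0,0,0]

```text
time: 14.25
eef_pos: [0.5714, 0.1777, 0.2442]
tcp_rot: [0.996, -0.092, 0.001, 0.001]
contact_force: [1.6, -0.5, -1.2]
opening: 0.26
finger_force: 49.2
```

>>> carry_out:
  deltas: [0,0,0,0,0,0,0,0,0,0,0,0]

```text
time: 14.5
eef_pos: [0.5712, 0.1756, 0.2432]
tcp_rot: [0.996, -0.092, 0.0, 0.001]
contact_force: [0.3, -0.3, -1.7]
opening: 0.259
finger_force: 49.3
```

Run:
```python
from h import *
st=ctrl.get_state(); A=T(st); print(A[:3].round(4).tolist(),st['opening'],st['contact_force'])
s=shot('wrist'); P=cloud(s); save(s[0],'w6')
Q=P.reshape(-1,3); C=s[0].reshape(-1,3).astype(int)
k=(Q[:,0]>.46)&(Q[:,0]<.69)&(Q[:,1]>.17)&(Q[:,1]<.30)&(Q[:,2]>.008)&(Q[:,2]<.1)
W=Q[k&(C.min(1)>130)]; Aa=np.c_[W[:,:2],np.ones(len(W))]
for _ in range(6):
    p=np.linalg.lstsq(Aa,W[:,2],rcond=None)[0]; g=abs(W[:,2]-Aa@p)<.003; Aa=Aa[g];W=W[g]
print(len(W),'plane',p,np.degrees(np.arctan(np.hypot(*p[:2]))),'uphill',np.degrees(np.arctan2(p[1],p[0])))
for x in np.arange(.47,.68,.01):
    w=W[abs(W[:,0]-x)<.004]
    if len(w)>5: print(x.round(3),w[:,1].min().round(4),w[:,1].max().round(4),((w[:,1].min()+w[:,1].max())/2).round(4),w[:,2].mean().round(4))
B=(Q-A[:3,3])@A[:3,:3]; k=(abs(B[:,0])<.05)&(abs(B[:,1])<.022)&(B[:,2]<.06)&(B[:,2]>.005); print(np.percentile(B[k],[2,50,98],axis=0).round(4).tolist())
plan(chute([.614,.2345,.064],-12,.0005,.06))
```

```text
[[0.9832, -0.1825, 0.0006, 0.5712], [-0.1825, -0.9832, -0.0021, 0.1756], [0.001, 0.0019, -1.0, 0.2432]] 0.25872725224628695 [ 0.28648804 -0.27891869 -1.72085062]
6476 plane [ 0.35454919 -0.07150289 -0.13737625] 19.884420011171844 uphill -11.402054967216037
0.48 0.2446 0.2786 0.2616 0.0147
0.49 0.2421 0.2848 0.2635 0.0176
0.5 0.2399 0.2826 0.2613 0.0213
0.51 0.2381 0.2797 0.2589 0.025
0.52 0.2359 0.2779 0.2569 0.0287
0.53 0.2344 0.2764 0.2554 0.0323
0.54 0.2315 0.2744 0.2529 0.036
0.55 0.2304 0.2712 0.2508 0.0398
0.56 0.2273 0.2694 0.2484 0.0434
0.57 0.2246 0.2676 0.2461 0.0471
0.58 0.2204 0.2661 0.2432 0.0509
0.59 0.2155 0.2657 0.2406 0.0546
0.6 0.2119 0.265 0.2385 0.0583
0.61 0.2068 0.2654 0.2361 0.062
0.62 0.2031 0.2656 0.2344 0.0657
0.63 0.1986 0.2655 0.2321 0.0693
0.64 0.1902 0.266 0.2281 0.0732
0.65 0.189 0.266 0.2275 0.0765
0.66 0.2295 0.2686 0.249 0.0778
[[-0.0351, -0.0192, 0.0073], [0.0017, -0.0013, 0.0107], [0.0124, 0.0172, 0.0163]]
d [0.035, -0.0666, 0.0978] [-0.0024, 0.3484, 0.0246] rows 2.0
```

View pics/w6.png

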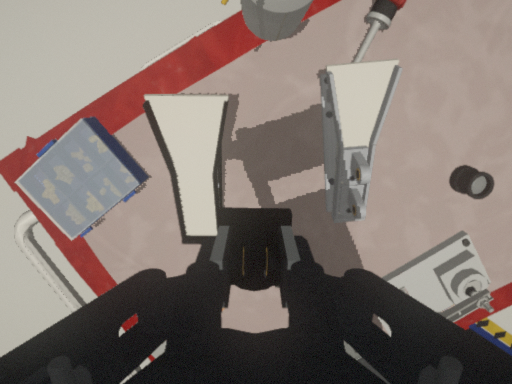

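The wide chute's head is at (187,97) and the fork is held with its heel up at (253,215). The picture confirms the lane fit. Placing it.

>>> carry_out:
  deltas: [0.036,-0.067,0.098,0,0.348,0.025,0.036,-0.067,0.098,0,0.348,0.025,0.036,-0.067,0.098,0,0.348,0.025,0.036,-0.067,0.098,0,0.348,0.025]

```text
time: 15.05
eef_pos: [0.6201, 0.2334, 0.1463]
tcp_rot: [0.979, -0.104, 0.173, 0.017]
contact_force: [0.8, 0.1, -0.4]
opening: 0.26
finger_force: 49.5
```

>>> carry_out:
  deltas: [-0.0105,0,0.03,0,0,0,-0.0198,0,0.0545,0,0,0,-0.0198,0,0.0545,0,0,0,-0.0198,0,0.0545,0,0,0]

```text
time: 15.55
eef_pos: [0.6217, 0.2345, 0.0906]
tcp_rot: [0.979, -0.104, 0.175, 0.016]
contact_force: [0.2, 0.7, -1.4]
opening: 0.255
finger_force: 49.4
```

Run:
```python
from h import *
st=ctrl.get_state(); A=T(st); print(A[:3].round(4).tolist(),st['opening'],st['contact_force'])
plan(chute([.615,.235,.064],-12,.001))
```

```text
[[0.9171, -0.2086, 0.3396, 0.6217], [-0.1975, -0.978, -0.0673, 0.2345], [0.3462, -0.0053, -0.9381, 0.0906]] 0.2550991674991257 [ 0.19817995  0.66910166 -1.43500377]
d [-0.0044, 0.0009, 0.0037] [-0.0048, -0.0045, -0.0025] rows 1.0
```

>>> carry_out:
  deltas: [-0.003,0,0.0035,0,0,0,-0.003,0,0.0035,0,0,0]

```text
time: 15.8
eef_pos: [0.619, 0.2356, 0.0851]
tcp_rot: [0.979, -0.103, 0.175, 0.016]
contact_force: [-1.4, -0.7, 4.1]
opening: 0.263
finger_force: 49.9
```

>>> carry_out:
  deltas: [0,0,0,0,0,0,0,0,0,0,0,0,0,0,0,0,0,0,0,0,0,0,0,0]
  grip: 65

```text
time: 16.3
eef_pos: [0.6177, 0.2354, 0.0828]
tcp_rot: [0.979, -0.103, 0.173, 0.017]
contact_force: [-0.3, 0.0, 0.4]
opening: 0.649
finger_force: 0.0
```

>>> carry_out:
  deltas: [0,0,-0.06,0,0,0,0,0,-0.12,0,0,0,0,0,-0.12,0,0,0]

```text
time: 16.68
eef_pos: [0.5801, 0.2451, 0.2032]
tcp_rot: [0.978, -0.103, 0.179, 0.014]
contact_force: [0.8, -0.6, 1.1]
opening: 0.653
finger_force: 0.0
```

Run:
```python
from h import *
st=ctrl.get_state(); A=T(st); print(st['time'],A[:3].round(4).tolist(),st['opening'],st['contact_force'])
plan(pose([.4145,-.1995,.16],3.5))
```

```text
16.675 [[0.9152, -0.2059, 0.3465, 0.5801], [-0.1959, -0.9785, -0.0641, 0.2451], [0.3523, -0.0093, -0.9359, 0.2032]] 0.6534581267147942 [ 0.82144466 -0.5857246   1.07130952]
d [-0.0796, 0.4696, 0.0115] [0.0392, -0.3591, -0.2672] rows 8.0
```

>>> carry_out:
  deltas: [-0.07,0.3,-0.05,0.0392,-0.3591,-0.2672,-0.07,0.3,-0.05,0.0392,-0.3591,-0.2672,-0.07,0.3,-0.05,0.0392,-0.3591,-0.2672,-0.07,0.3,-0.05,0.0392,-0.3591,-0.2672,-0.07,0.3,-0.05,0.0392,-0.3591,-0.2672]

```text
time: 17.3
eef_pos: [0.4364, -0.0282, 0.2165]
tcp_rot: [1.0, 0.03, -0.006, 0.002]
contact_force: [0.8, -0.5, 1.0]
opening: 0.65
finger_force: 0.0
```

Run:
```python
from h import *
st=ctrl.get_state(); A=T(st); print(st['time'],A[:3].round(4).tolist(),st['opening'],st['contact_force'])
plan(pose([.4145,-.1995,.10],3.5))
s=shot('wrist'); P=cloud(s); fit(P,[.403,-.2],w=.040)
```

```text
17.3 [[0.9981, 0.0599, -0.0129, 0.4364], [0.0598, -0.9982, -0.0037, -0.0282], [-0.0131, 0.0029, -0.9999, 0.2165]] 0.6502713664155003 [ 0.76684681 -0.50080024  1.00360512]
d [-0.0306, 0.1694, 0.1175] [0.0029, 0.0131, -0.0012] rows 4.0
z0 0.0004 cost 557 of 1302 yaw 3.2 foot [ 0.4021 -0.1989] LUG [ 0.4131 -0.1983] lug pts [ 0.4141 -0.1975  0.0402] ztop 0.0458
```

>>> carry_out:
  deltas: [-0.031,0.169,0.06,0.003,0.013,0,-0.031,0.169,0.06,0.003,0.013,0,-0.031,0.169,0.06,0.003,0.013,0,-0.031,0.169,0.117,0.003,0.013,0,-0.031,0.169,0.117,0.003,0.013,0]

```text
time: 17.98
eef_pos: [0.4115, -0.1954, 0.0961]
tcp_rot: [1.0, 0.029, -0.004, -0.004]
contact_force: [0.5, 0.3, -0.5]
opening: 0.652
finger_force: 0.0
```

Run:
```python
from h import *
st=ctrl.get_state(); A=T(st); print(st['time'],A[:3].round(4).tolist())
plan(pose([.4140,-.199,.016],3.5))
```

```text
17.975 [[0.9983, 0.0578, -0.0091, 0.4115], [0.0579, -0.9983, 0.008, -0.1954], [-0.0086, -0.0085, -0.9999, 0.0961]]
d [0.003, 0.0044, 0.0801] [-0.0086, 0.0086, -0.0032] rows 2.0
```

>>> carry_out:
  deltas: [0.002,0.002,0.05,-0.005,0.005,0,0.002,0.002,0.08,-0.005,0.005,0,0.002,0.002,0.08,-0.005,0.005,0]

```text
time: 18.35
eef_pos: [0.4169, -0.1981, 0.0206]
tcp_rot: [1.0, 0.03, 0.002, 0.001]
contact_force: [0.1, 0.4, 0.4]
opening: 0.65
finger_force: 0.0
```

>>> carry_out:
  deltas: [0,0,0,0,0,0,0,0,0,0,0,0,0,0,0,0,0,0,0,0,0,0,0,0]
  grip: 0

```text
time: 18.85
eef_pos: [0.4195, -0.2006, 0.0237]
tcp_rot: [1.0, 0.03, 0.005, 0.004]
contact_force: [1.5, 1.1, 7.1]
opening: 0.256
finger_force: 49.8
```

Run:
```python
from h import *
st=ctrl.get_state(); A=T(st); print(A[:3].round(4).tolist(),st['opening'],st['contact_force'])
L=A.copy(); L[2,3]+=.15; L[:3,:3]=A[:3,:3]; plan(L); plan(chute([.615,.235,.064],-12,.001,.10),frm=A)
```

```text
[[0.9982, 0.0595, 0.0103, 0.4195], [0.0596, -0.9982, -0.0071, -0.2006], [0.0099, 0.0077, -0.9999, 0.0237]] 0.25600199973258164 [1.49171723 1.12591766 7.12563763]
d [0.0015, 0.0012, -0.15] [-0.0, -0.0, -0.0] rows 3.0
d [0.2264, -0.4209, -0.1629] [-0.0407, 0.3361, 0.2673] rows 9.0
```

>>> carry_out:
  deltas: [0,0,-0.0625,0,0,0,0,0,-0.125,0,0,0,0,0,-0.165,0,0,0,0,-0.06,-0.19,0,0,0.05,0,-0.12,-0.2,0,0,0.1]

```text
time: 19.48
eef_pos: [0.4097, -0.079, 0.2233]
tcp_rot: [1.0, -0.022, 0.006, 0.003]
contact_force: [0.3, 0.1, -1.7]
opening: 0.261
finger_force: 49.3
```

Run:
```python
from h import *
st=ctrl.get_state(); A=T(st); print(A[:3].round(4).tolist(),st['finger_force'])
plan(pose([.585,.2,.22],-12))
```

```text
[[0.9989, -0.0448, 0.0109, 0.4097], [-0.0448, -0.999, -0.0064, -0.079], [0.0111, 0.0059, -0.9999, 0.2233]] 49.27866288770019
d [0.1626, -0.2866, 0.0034] [0.005, -0.0116, 0.1646] rows 6.0
```

>>> carry_out:
  deltas: [0.163,-0.255,0,0.005,-0.01,0.165,0.163,-0.255,0,0.005,-0.01,0.165,0.163,-0.255,0,0.005,-0.01,0.165,0.163,-0.255,0,0.005,-0.01,0.165,0.163,-0.255,0,0.005,-0.01,0.165]

```text
time: 20.1
eef_pos: [0.5832, 0.1708, 0.221]
tcp_rot: [0.995, -0.102, -0.001, -0.001]
contact_force: [1.1, -0.8, 0.1]
opening: 0.255
finger_force: 49.3
```

Run:
```python
from h import *
st=ctrl.get_state(); A=T(st); print(A[:3].round(4).tolist(),st['finger_force'])
plan(chute([.615,.235,.064],-12,.006,.06))
s=shot('wrist'); P=cloud(s); Q=P.reshape(-1,3)
B=(Q-A[:3,3])@A[:3,:3]; k=(abs(B[:,0])<.05)&(abs(B[:,1])<.022)&(B[:,2]<.06)&(B[:,2]>.005); print(np.percentile(B[k],[2,50,98],axis=0).round(4).tolist())
t=shot('top'); save(np.hstack([cv2.resize(s[0],(400,300)),cv2.resize(t[0][135:215,110:210],(375,300))]),'w7')
```

```text
[[0.9791, -0.2032, -0.0021, 0.5832], [-0.2032, -0.9791, 0.0013, 0.1708], [-0.0023, -0.0009, -1.0, 0.221]] 49.26299745544384
d [0.0204, -0.0693, 0.0707] [-0.0017, 0.3514, 0.0046] rows 2.0
[[-0.04, -0.0192, 0.0069], [-0.0033, -0.0013, 0.0159], [0.0077, 0.0165, 0.0216]]
```

View pics/w7.png

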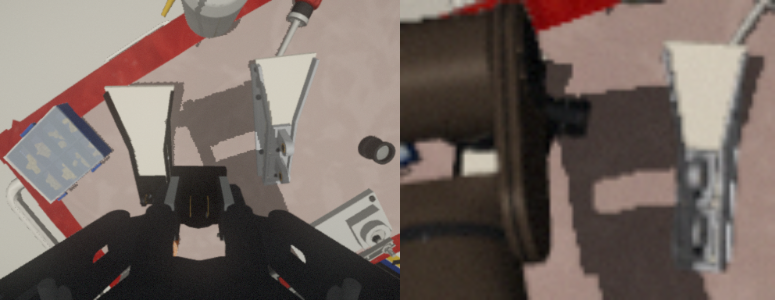

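The first fork is down at the stop, showing dark at (150,190), and the lane head is clear. I'll place the second.

>>> carry_out:
  deltas: [0.023,-0.069,0.07,0,0.351,0,0.023,-0.069,0.07,0,0.351,0,0.023,-0.069,0.07,0,0.351,0,0.023,-0.069,0.07,0,0.351,0]

```text
time: 20.7
eef_pos: [0.6193, 0.2312, 0.152]
tcp_rot: [0.98, -0.101, 0.172, 0.017]
contact_force: [0.4, 0.2, -0.5]
opening: 0.256
finger_force: 49.4
```

>>> carry_out:
  deltas: [-0.0105,0,0.03,0,0,0,-0.0198,0,0.05,0,0,0,-0.0198,0,0.05,0,0,0,-0.0198,0,0.05,0,0,0]

```text
time: 21.2
eef_pos: [0.6192, 0.2316, 0.0994]
tcp_rot: [0.979, -0.102, 0.174, 0.017]
contact_force: [0.4, -0.5, -0.4]
opening: 0.257
finger_force: 49.4
```

Run:
```python
from h import *
st=ctrl.get_state(); A=T(st); print(A[:3].round(4).tolist(),st['opening'],st['contact_force'])
plan(chute([.617,.235,.0647],-12,.006))
```

```text
[[0.9188, -0.2051, 0.3372, 0.6192], [-0.1935, -0.9787, -0.0681, 0.2316], [0.344, -0.0026, -0.939, 0.0994]] 0.25712847163482533 [ 0.41193238 -0.45217853 -0.41427406]
d [-0.0036, -0.0029, 0.0077] [-0.0035, -0.0021, 0.0018] rows 1.0
```

>>> carry_out:
  deltas: [-0.0035,-0.002,0.007,0,0,0,-0.0035,-0.002,0.007,0,0,0]

```text
time: 21.45
eef_pos: [0.6177, 0.2346, 0.0904]
tcp_rot: [0.98, -0.101, 0.173, 0.017]
contact_force: [-0.4, 0.4, 2.2]
opening: 0.251
finger_force: 49.7
```

>>> carry_out:
  deltas: [0,0,0,0,0,0,0,0,0,0,0,0,0,0,0,0,0,0,0,0,0,0,0,0]
  grip: 65

```text
time: 21.95
eef_pos: [0.6166, 0.2342, 0.0887]
tcp_rot: [0.98, -0.101, 0.172, 0.017]
contact_force: [-0.5, 0.9, -0.8]
opening: 0.654
finger_force: 0.0
```

>>> carry_out:
  deltas: [0,0,-0.06,0,0,0,0,0,-0.12,0,0,0,0,0,-0.12,0,0,0]

```text
time: 22.32
eef_pos: [0.5791, 0.2441, 0.2091]
tcp_rot: [0.979, -0.101, 0.178, 0.015]
contact_force: [0.5, -0.4, 0.3]
opening: 0.648
finger_force: 0.0
```

>>> carry_out:
  deltas: [-0.07,0.3,-0.05,0.0392,-0.3591,-0.2672,-0.07,0.3,-0.05,0.0392,-0.3591,-0.2672,-0.07,0.3,-0.05,0.0392,-0.3591,-0.2672,-0.07,0.3,-0.05,0.0392,-0.3591,-0.2672,-0.07,0.3,-0.05,0.0392,-0.3591,-0.2672]

```text
time: 22.95
eef_pos: [0.4362, -0.03, 0.2233]
tcp_rot: [0.999, 0.032, -0.008, 0.003]
contact_force: [0.9, 0.1, 0.3]
opening: 0.654
finger_force: 0.0
```

Run:
```python
from h import *
st=ctrl.get_state(); A=T(st); print(st['time'],A[:3].round(4).tolist(),st['opening'],st['contact_force'])
plan(pose([.43,-.29,.18],18.9))
t=shot('top'); save(cv2.resize(t[0][135:235,110:310],(800,400)),'t8')
```

```text
22.95 [[0.9979, 0.0634, -0.0149, 0.4362], [0.0633, -0.998, -0.0057, -0.03], [-0.0152, 0.0047, -0.9999, 0.2233]] 0.6540439602401805 [0.87791773 0.14480348 0.34329564]
d [-0.022, 0.2588, 0.0449] [0.0027, 0.0158, -0.2665] rows 5.0
```

View pics/t8.png

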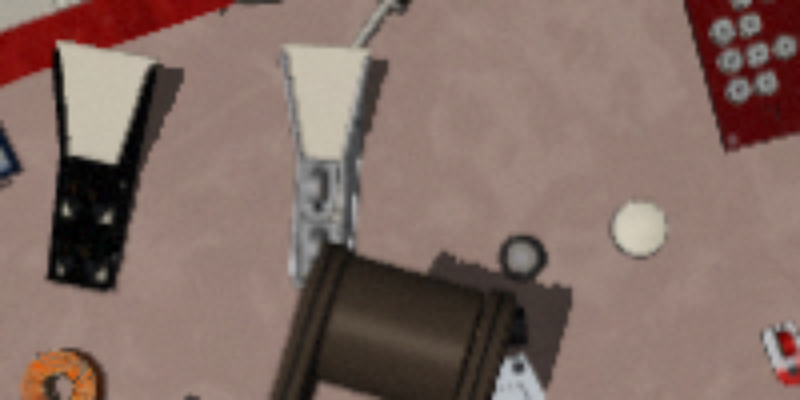

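Both chutes now hold two brackets queued at the stop, at about (85,220) and (320,215), and the loupe and jar haven't moved. Now the red one.

>>> carry_out:
  deltas: [-0.025,0.265,0.07,0.003,0.015,-0.266,-0.025,0.265,0.07,0.003,0.015,-0.266,-0.025,0.265,0.07,0.003,0.015,-0.266,-0.025,0.265,0.07,0.003,0.015,-0.266,-0.025,0.265,0.07,0.003,0.015,-0.266]

```text
time: 23.62
eef_pos: [0.4271, -0.2972, 0.1538]
tcp_rot: [0.987, 0.162, -0.001, -0.001]
contact_force: [0.6, 0.8, 0.0]
opening: 0.65
finger_force: 0.0
```

Run:
```python
from h import *
st=ctrl.get_state(); A=T(st); print(st['time'],A[:3].round(4).tolist())
plan(pose([.4187,-.3012,.09],18.9),pose([.4187,-.3012,.016],18.9))
```

```text
23.625 [[0.9472, 0.3206, -0.0014, 0.4271], [0.3206, -0.9472, 0.0016, -0.2972], [-0.0008, -0.0019, -1.0, 0.1538]]
d [-0.0092, 0.0012, 0.0638] [-0.0019, 0.0008, -0.0035] rows 2.0
d [-0.0092, 0.0014, 0.1378] [-0.0019, 0.0008, -0.0035] rows 3.0
```

>>> carry_out:
  deltas: [-0.009,0.001,0.06,0,0,0,-0.009,0.001,0.1,0,0,0,-0.009,0.001,0.138,0,0,0,-0.009,0.001,0.138,0,0,0]

```text
time: 24.12
eef_pos: [0.4175, -0.2961, 0.0138]
tcp_rot: [0.987, 0.164, -0.002, -0.004]
contact_force: [-0.4, 0.1, 0.4]
opening: 0.647
finger_force: 0.0
```

>>> carry_out:
  deltas: [0,0,0,0,0,0,0,0,0,0,0,0,0,0,0,0,0,0,0,0,0,0,0,0,0,0,0,0,0,0]
  grip: 0

```text
time: 24.75
eef_pos: [0.4213, -0.2998, 0.0196]
tcp_rot: [0.986, 0.164, 0.001, 0.001]
contact_force: [-0.5, 0.9, 6.6]
opening: 0.107
finger_force: 51.0
```

Run:
```python
from h import *
st=ctrl.get_state(); A=T(st); print(A[:3].round(4).tolist(),st['opening'],st['contact_force'],st['finger_force'])
P=np.load('t5P.npy'); I=np.load('t5I.npy').astype(int)
v,u=np.mgrid[155:222,328:384]; q=P[155:222,328:384].reshape(-1,3); c=I[155:222,328:384].reshape(-1,3)
k=(c[:,0]>110)&(c[:,1]<60)&(q[:,2]>.03)&(q[:,2]<.06); q=q[k]; print(len(q),cv2.minAreaRect(q[:,:2].astype(np.float32)))
L=A.copy(); L[2,3]+=.12; plan(L)
plan(pose([.51,-.478,.14],15)); plan(pose([.51,-.478,.03],15),frm=pose([.51,-.478,.14],15))
```

```text
[[0.9463, 0.3233, 0.0027, 0.4213], [0.3233, -0.9463, -0.0022, -0.2998], [0.0019, 0.003, -1.0, 0.0196]] 0.10707157720406285 [-0.45751481  0.92321509  6.56874385] 50.989884041191544
261 ((0.5144076347351074, -0.46574729681015015), (0.14452022314071655, 0.11774824559688568), 9.23478889465332)
d [0.0002, 0.0004, -0.12] [-0.0, 0.0, 0.0] rows 2.0
d [0.0265, 0.1977, -0.1197] [0.0029, -0.002, 0.0674] rows 4.0
d [0.0, 0.0, 0.11] [0.0, 0.0, -0.0] rows 2.0
```

>>> carry_out:
  deltas: [0,0,-0.0625,0,0,0,0,0,-0.12,0,0,0,0,0,-0.13,0,0,0]

```text
time: 25.12
eef_pos: [0.4222, -0.3008, 0.153]
tcp_rot: [0.986, 0.164, 0.003, 0.004]
contact_force: [0.6, 0.0, -0.2]
opening: 0.107
finger_force: 50.0
```

Run:
```python
from h import *
st=ctrl.get_state(); A=T(st); print(A[:3].round(4).tolist(),st['finger_force'])
plan(pose([.523,-.466,.15],9.5))
```

```text
[[0.9462, 0.3234, 0.0071, 0.4222], [0.3234, -0.9462, -0.007, -0.3008], [0.0044, 0.0089, -1.0, 0.153]] 50.00037726742448
d [0.042, 0.1889, 0.0049] [0.0085, -0.0051, 0.1635] rows 4.0
```

>>> carry_out:
  deltas: [0.042,0.189,0.005,0.008,-0.005,0.1635,0.042,0.189,0.005,0.008,-0.005,0.1635,0.042,0.189,0.005,0.008,-0.005,0.1635,0.042,0.189,0.005,0.008,-0.005,0.1635,0.042,0.189,0.005,0.008,-0.005,0.1635]

```text
time: 25.75
eef_pos: [0.5202, -0.4632, 0.1405]
tcp_rot: [0.997, 0.083, -0.004, -0.005]
contact_force: [-0.3, 0.0, -0.3]
opening: 0.104
finger_force: 50.0
```

Run:
```python
from h import *
st=ctrl.get_state(); A=T(st); print(A[:3].round(4).tolist(),st['finger_force'])
plan(pose([.523,-.466,.024],9.5))
s=shot('wrist'); save(s[0],'w9')
```

```text
[[0.9863, 0.1646, -0.0089, 0.5202], [0.1647, -0.9863, 0.0098, -0.4632], [-0.0072, -0.0111, -0.9999, 0.1405]] 50.00312717034831
d [0.0032, 0.0045, 0.1165] [-0.0111, 0.0072, -0.0004] rows 2.0
```

View pics/w9.png

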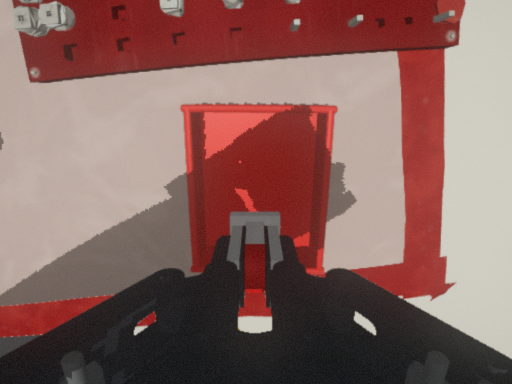

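The bin is centred beneath the gripper, with its rim at rows 107–270 and columns 185–335. The red bracket is held at (255,240). Lowering it.

>>> carry_out:
  deltas: [0.001,0.002,0.05,-0.006,0.004,0,0.001,0.002,0.1,-0.006,0.004,0,0.001,0.002,0.115,-0.006,0.004,0,0.001,0.002,0.115,-0.006,0.004,0]

```text
time: 26.3
eef_pos: [0.521, -0.4639, 0.0275]
tcp_rot: [0.997, 0.083, -0.001, -0.002]
contact_force: [0.6, 0.4, 0.6]
opening: 0.104
finger_force: 50.0
```

>>> carry_out:
  deltas: [0,0,0,0,0,0,0,0,0,0,0,0,0,0,0,0,0,0]
  grip: 40

```text
time: 26.68
eef_pos: [0.5222, -0.4658, 0.0295]
tcp_rot: [0.997, 0.083, 0.0, 0.0]
contact_force: [0.0, 0.3, -0.4]
opening: 0.396
finger_force: 0.0
```

>>> carry_out:
  deltas: [0,0,-0.05,0,0,0,0,0,-0.1,0,0,0,0,0,-0.16,0,0,0,-0.05,0,-0.2,0,0,0,-0.1,0,-0.2,0,0,0]

```text
time: 27.3
eef_pos: [0.4239, -0.4839, 0.2344]
tcp_rot: [0.996, 0.084, 0.002, 0.004]
contact_force: [-1.3, -0.8, -0.9]
opening: 0.401
finger_force: 0.0
```

>>> carry_out:
  deltas: [-0.1,0.12,0,0,0,0,-0.1,0.12,0,0,0,0,-0.1,0.12,0,0,0,0,-0.1,0.12,0,0,0,0]

```text
time: 27.8
eef_pos: [0.3424, -0.6186, 0.2279]
tcp_rot: [0.997, 0.081, -0.001, -0.0]
contact_force: [-0.2, 0.0, 0.6]
opening: 0.4
finger_force: 0.0
```

Run:
```python
from h import *
st=ctrl.get_state(); print(st['time'],st['eef_pos'],st['contact_force'])
t=shot('top'); P=cloud(t); save(cv2.resize(t[0][130:240,105:385],(800,314)),'t10'); Q=P.reshape(-1,3)
for n,c in [('loupe',[.49,-.093]),('jar',[.512,-.185])]:
    q=Q[(np.hypot(Q[:,0]-c[0],Q[:,1]-c[1])<.04)&(Q[:,2]>.025)&(Q[:,2]<.08)]; print(n,q.mean(0).round(4))
s=shot('side'); save(cv2.resize(s[0],(800,600)),'s10')
```

```text
27.8 [ 0.34242243 -0.61856936  0.22790648] [-0.21610712  0.04959207  0.6363537 ]
loupe [ 0.4905 -0.0937  0.0354]
jar [ 0.511  -0.1856  0.0605]
```

View pics/t10.png

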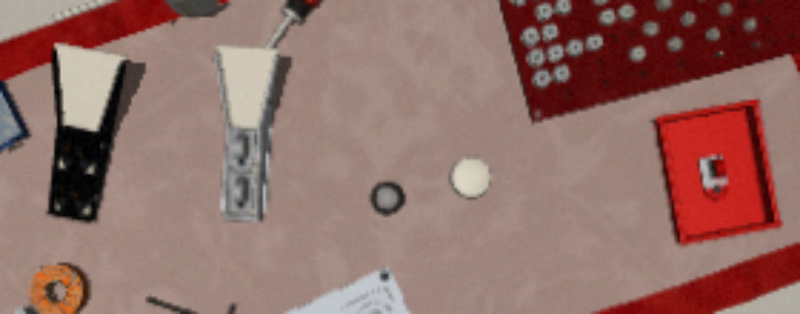

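View pics/s10.png

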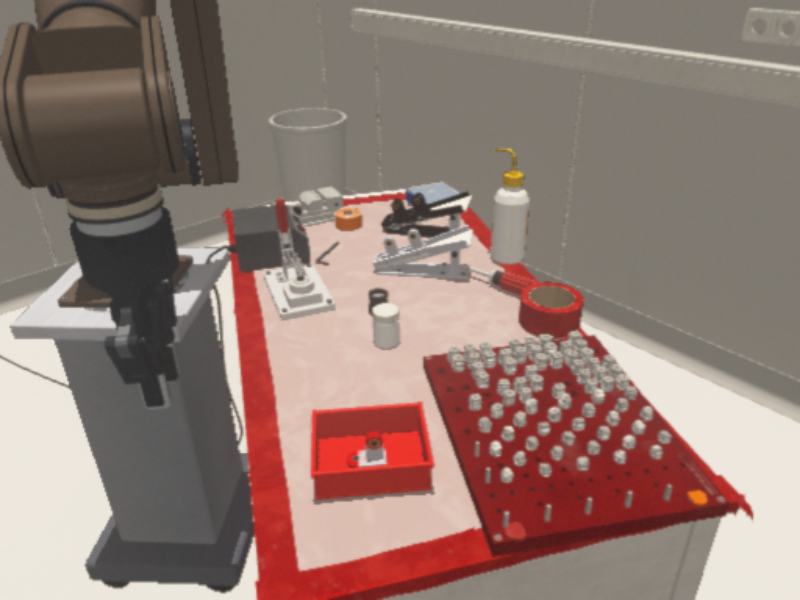

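Both pairs are queued in their chutes, at (75,175) and (243,175) in the top crop. The red bracket stands in the bin at (712,172), and the loupe and jar are unmoved. The robot is clear, so I'll hand in.

```bash
python3 -c "
from plant import ctrl
print(ctrl.sign_off())"
```

```text
the job is handed in; nothing more can be done
None
```

The job is handed in: the two plain aluminium brackets are queued in the narrow chute, the two black forked ones in the wide chute, the red-marked one is in the red bin, and the loupe and jar did not move.

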